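# Load the bushing tray and slide it onto its marked place

## Task

Fill the black tray: set the three loose steel bushings down gently in its three empty cells, one per cell, upright on their flanges. Then slide the loaded tray along the bench, without lifting it, until it stands squarely inside the yellow tape frame. Leave the scraper, the bottle and the ring gauge where they are.

Things in the scene. Friction and masses are not known exactly. Their poses are not given: they have to be found in the camera images.
- tray: Loose low black plastic tray, 132 mm (its x) by 160 mm (its y), walls 4 mm thick and 25 mm high, floor 4 mm. Two cells on either side (its -y and +y side) of a 32 mm wide central aisle, and in the middle of the aisle an upright aluminium grip. Origin at the centre of its underside. It stands to the robot's left or right, up to 0.25 rad askew.
- tray_grip (a point): Point at mid-length of the tray's grip, 56 mm above the tray's underside and on the tray's centre. The grip is an upright plate 14 mm thick (tray y), 40 mm long (tray x), its top 78 mm above the tray's underside.
- tray_cell0 (a point): Centre of the floor of the tray cell at the -x, -y corner (tray frame). The cell is 60 mm (tray x) by 56 mm (tray y) inside, its floor 4 mm above the tray's underside, its walls rise to 25 mm above the underside.
- tray_cell1 (a point): Centre of the floor of the tray cell at the -x, +y corner (tray frame). The cell is 60 mm (tray x) by 56 mm (tray y) inside, its floor 4 mm above the tray's underside, its walls rise to 25 mm above the underside.
- tray_cell2 (a point): Centre of the floor of the tray cell at the +x, -y corner (tray frame). The cell is 60 mm (tray x) by 56 mm (tray y) inside, its floor 4 mm above the tray's underside, its walls rise to 25 mm above the underside.
- tray_cell3 (a point): Centre of the floor of the tray cell at the +x, +y corner (tray frame). The cell is 60 mm (tray x) by 56 mm (tray y) inside, its floor 4 mm above the tray's underside, its walls rise to 25 mm above the underside. It holds bushing_d from the start.
- mark: Flat frame of 12 mm yellow tape on the bench, the tray's marked place: inside 152 mm (its x) by 180 mm (its y), so 10 mm clear all round the tray. Origin at its centre on the bench; axes like the tray's. It lies on the other side of the robot's midline from the tray.
- bushing_a: Steel flanged bushing standing on its flange: flange 46 mm diameter and 8 mm thick at the bottom, above it a plain tube 34 mm outside and 24 mm inside diameter, 60 mm tall overall, open at the top; about 0.2 kg. Origin at the centre of its underside, z up along its axis. Loose on the bench.
- bushing_b: Steel flanged bushing standing on its flange: flange 46 mm diameter and 8 mm thick at the bottom, above it a plain tube 34 mm outside and 24 mm inside diameter, 60 mm tall overall, open at the top; about 0.2 kg. Origin at the centre of its underside, z up along its axis. Loose on the bench.
- bushing_c: Steel flanged bushing standing on its flange: flange 46 mm diameter and 8 mm thick at the bottom, above it a plain tube 34 mm outside and 24 mm inside diameter, 60 mm tall overall, open at the top; about 0.2 kg. Origin at the centre of its underside, z up along its axis. Loose on the bench.
- bushing_d: Steel flanged bushing standing on its flange: flange 46 mm diameter and 8 mm thick at the bottom, above it a plain tube 34 mm outside and 24 mm inside diameter, 60 mm tall overall, open at the top; about 0.2 kg. Origin at the centre of its underside, z up along its axis. Already in tray cell 3.
- scraper: Bystander: hand scraper like a screwdriver, 150 mm long with a blue handle, lying on the bench to the far left or right. Origin at mid-length, x along it.
- bottle: Bystander: clear plastic bottle, 64 mm diameter, 210 mm tall, at the left far corner of the work. Origin at the centre of its underside.
- ring_gauge: Bystander: dark steel ring lying flat, 64 mm outside and 36 mm inside diameter, 20 mm high, beyond the tray. Origin at the centre of its underside.
Mind the look-alikes: they are no part of the job. What is shaped like the bushing_b but turquoise is not meant. Of the things shaped like the tray, the black one is meant.

How it is judged:
By the outcome, as a careful person would: the job done as asked, in the order asked, and still so for the second after the job is handed in, with the robot touching nothing.
It also fails if it takes over 72 s, if anything falls off the work surface, if the arm or the gripper's body presses on something with over 40 N, if the wrist force passes 120 N, or if a joint passes its speed limit or range.

## Robot

A 6-joint arm with a two-finger parallel gripper is mounted at the origin on the work surface. World frame = base frame: x ahead of the robot, y to its left, z up, the work surface at z = 0. Lengths are in mm, angles in degrees, forces in N, time in s.
With the tool pointing down it reaches from about 300 to 850 mm from the base axis. Payload 4.2 kg.
Tool frame: the origin (TCP) lies midway between the tips of the shut fingers; the grasp point (between the pads) lies 19 mm behind it; z points along the fingers, y is the line along which they close (so a half turn about z gives the same grasp; the last joint's range is limited). The gripper opens to 91 mm and grips with 3 to 60 N. Pads are 32 mm wide; open, the fingers measure 118 mm over their backs; the gripper's body (76 mm by 178 mm) begins 60 mm behind the grasp point.
Start: joints at [70.015, 18.312, 89.639, -0, 72.044, -1.146], TCP at [185.675, 544.213, 213.976] pointing down, gripper open.
Joint ranges: [-177.97, 177.97], [-48.28, 115.42], [12.27, 149.76], [-77.06, 257.06], [2.81, 150.46], [-146.56, 146.56]. Speed limits (degrees/s): [147.25, 147.25, 180, 180, 180, 180].

## Interface

Orientations are given as [roll, pitch, yaw] about the fixed x, y, z axes, in that order (R = Rz(yaw) Ry(pitch) Rx(roll)).
In Python, from workcell import state, grab_frame, camera_model, workorder gives the robot as it stands.
- The arm moves only by the tool carry_out, never from a script. Its argument "commands" is a list of rows, each a list of 7 numbers: the turn, a rotation vector about the tool's x, y, z in degrees, then the shift along the tool's x, y, z in mm, then the opening, from -1 (shut) to 1 (fully open). In form: [[ax, ay, az, dx, dy, dz, hand], ...]. A call has 1 to 20 rows; each row is the pose to reach, as a shift and turn from the pose commanded when the call began, along the tool's axes at that moment; what a row does not reach only later rows make up. A row lasts 1/10 s, in which the tool goes at most 50 mm and 8.59 degrees, less where a joint would pass 70% of its speed; a pose out of reach is approached as far as the arm can. A call with a gripper value outside its range is refused whole. The fingers move at their own pace and stop on an object; "force" is the grip in N (left out, the last holds). Time passes only in rows, so rows that repeat a pose let the fingers close. It gives the time, the measured TCP pose, the force, the opening and the grip force at its end, in the units of the state.
- state(): the state, without advancing time (a new reading comes with each control period).
- grab_frame(name): name is "scene" or "side" or "wrist"; returns the picture (420x560x3 uint8, red, green, blue); there is no depth.
- camera_model(name): a dict with "fx", "fy", "cx", "cy" (pixels), "origin" and "rotation" of the camera in the world; the wrist camera has in their place "mount" (4x4, takes a point from camera to tool coordinates, whose origin is the TCP and whose axes are the flange's). Camera axes: x right, y up, looking along -z (the intrinsics and any distortion apply to the point x, -y, -z); pixel columns grow to the right and rows downward; lengths in mm; the calibration is good to about 2 mm. A picture is of the moment at which its call begins: read the wrist's pose just before it. camera_model takes no time and is no camera call.
- workorder.job_done(): hands the job in; it is judged then, once.
The state is a dict: "time_s": time; "qpos": joint angles; "qvel": joint speeds; "effort": joint torques, N m; "ee_pos": TCP position; "ee_rot": TCP orientation; "force": force on the tool from outside, world axes, zero at the start; "torque": the same for the moment, N m; "gripper_width": finger opening in mm; "gripper_force": force on a finger pad.
Only numpy, scipy, OpenCV 4.12 (cv2) and the standard library are available. Lean on these libraries where they do the work, as an engineer would, in place of code of your own. Each camera call takes 0.05 s, during which the arm holds its last target. There are 200 camera calls.

## Working session

There is one attempt and no reset: what is moved stays moved. The work goes in short steps, Python scripts to look and compute and a tool call to move; the robot and the scene stay as the last step left them, time stands still between calls to the robot, and variables do not carry over. Pictures are saved under pics/ and viewed, at most 10 in all, crops included, and the job is handed in when it is done.

Besides the shell and the picture viewer there is one more tool, called after "Request:" by a JSON object that holds its "name" and its "arguments", one argument or row to a line. carry_out: Moves the arm, as the interface text tells. Its arguments: {"type":"object","properties":{"commands":{"type":"array"},"force":{"type":"number"}},"required":["commands"]}

```bash
mkdir -p pics; ls
python3 - <<'E'
from workcell import *
import cv2,numpy as np
s=state();print({k:np.round(v,3).tolist() for k,v in s.items()})
for n in("scene","side","wrist"):
    cv2.imwrite(f"pics/{n}0.png",grab_frame(n)[:,:,::-1]);m=camera_model(n);print(n,m)
E
```

```text
pics
{'time_s': 0.0, 'qpos': [70.016, 18.353, 89.706, -0.001, 72.044, -1.146], 'qvel': [-0.13, 0.007, 0.009, -0.0, 0.038, -0.027], 'effort': [0.001, -41.246, -23.198, 0.073, 0.046, -0.0], 'ee_pos': [185.499, 543.73, 213.106], 'ee_rot': [-179.897, -0.001, 161.162], 'force': [0.573, 0.035, -0.026], 'torque': [0.02, -0.073, -0.013], 'gripper_force': 0.0, 'gripper_width': 91.188}
scene {'fx': 448.80909553350534, 'fy': 448.80909553350534, 'cx': 284.0374534001708, 'cy': 213.38969976445344, 'origin': array([1287.69469843,  369.73683524,  775.0641178 ]), 'rotation': array([ 48.04834112,   1.09519582, 117.48712957])}
side {'fx': 528.7595782252497, 'fy': 528.7595782252497, 'cx': 273.0107546269905, 'cy': 207.81227339565575, 'origin': array([543.48759505, 839.1923145 , 964.1031564 ]), 'rotation': array([  42.96008763,   -0.55434928, -176.39983066])}
wrist {'fx': 314.21087128005564, 'fy': 314.21087128005564, 'cx': 280.61516470836847, 'cy': 206.00781998945035, 'mount': array([[ 1.10427952e-03,  9.71669626e-01,  2.36340685e-01,
         6.54823496e+01],
       [ 9.99999383e-01, -1.10234813e-03, -1.40308626e-04,
         4.97077784e-01],
       [ 1.24196082e-04,  2.36340694e-01, -9.71670243e-01,
        -1.69449007e+02],
       [ 0.00000000e+00,  0.00000000e+00,  0.00000000e+00,
         1.00000000e+00]])}
```

View pics/scene0.png

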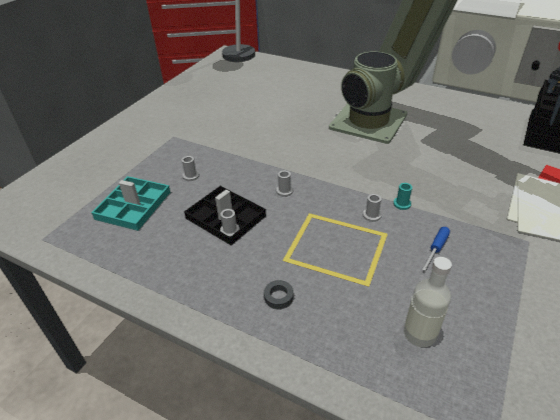

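View pics/side0.png

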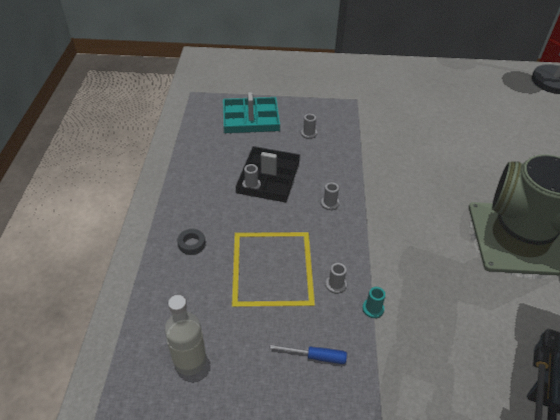

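The scene view shows the black tray at (226,214) and a turquoise one at (132,202). There are three loose grey bushings, at (189,167), (285,182) and (373,207), and a turquoise one at (404,195). In the side view the black tray is at (269,173), with grey bushings at (310,125), (331,195) and (337,277) and the turquoise one at (375,302). The grey steel bushings and the black tray match the description. I'll confirm them in an enlarged crop while measuring coarsely.

```bash
cat > h.py <<'E'
from workcell import *
import cv2,numpy as np
from scipy.spatial.transform import Rotation as R
def cam(n,s=None):
    m=camera_model(n)
    if n=="wrist":
        M=m["mount"];Q=R.from_euler("xyz",s["ee_rot"],degrees=True).as_matrix()
        return m,Q@M[:3,:3],Q@M[:3,3]+s["ee_pos"]
    return m,R.from_euler("xyz",m["rotation"],degrees=True).as_matrix(),np.array(m["origin"])
def rays(c,px):
    m,Q,o=c;px=np.atleast_2d(px).astype(float)
    d=np.c_[(px[:,0]-m["cx"])/m["fx"],-(px[:,1]-m["cy"])/m["fy"],-np.ones(len(px))]
    return d@Q.T
def onto(c,px,z):
    d=rays(c,px);return c[2]+d*((z-c[2][2])/d[:,2])[:,None]
def proj(c,P):
    m,Q,o=c;p=(np.atleast_2d(P)-o)@Q
    return np.c_[m["cx"]-m["fx"]*p[:,0]/p[:,2],m["cy"]+m["fy"]*p[:,1]/p[:,2]]
def yellow(im):
    h=cv2.cvtColor(im,cv2.COLOR_RGB2HSV);return cv2.inRange(h,(20,100,90),(35,255,255))
def rect(c,cnt,z):
    P=onto(c,cnt.reshape(-1,2),z)[:,:2].astype(np.float32)
    (x,y),(w,h),a=cv2.minAreaRect(P)
    if w>h: w,h,a=h,w,a-90     # w = x side (short), a = yaw
    a=(a+90)%180-90
    return np.round([x,y,w,h,a],1)
def go(s,p,yaw=None):
    "shift in tool axes to world point p, and turn about tool z"
    Q=R.from_euler("xyz",s["ee_rot"],degrees=True).as_matrix()
    out=np.round(Q.T@(np.array(p)-s["ee_pos"]),1)
    return out,None if yaw is None else round(-((yaw-s["ee_rot"][2]+180)%360-180),1)
E
python3 - <<'E'
from h import *
im={n:cv2.imread(f"pics/{n}0.png")[:,:,::-1].copy() for n in("scene","side")}
C={n:cam(n) for n in im}
# coarse: hand-read rim centres, onto z=60
for n,L in {"scene":[(188,160),(285,176),(374,200)],"side":[(310,117),(332,187),(338,268)]}.items():
    print(n,np.round(onto(C[n],L,60)[:,:2]).tolist())
for n in im:
    y=yellow(im[n]);k=max(cv2.findContours(y,cv2.RETR_EXTERNAL,cv2.CHAIN_APPROX_NONE)[0],key=cv2.contourArea)
    print(n,"mark",rect(C[n],k,0))
    q=onto(C[n],{"scene":(226,212),"side":(269,175)}[n],12);print("tray~",np.round(q))
cv2.imwrite("pics/crop1.png",cv2.resize(im["side"][90:320,215:395],None,fx=2.6,fy=2.6,interpolation=cv2.INTER_CUBIC)[:,:,::-1])
E
```

```text
scene [[510.0, -350.0], [457.0, -75.0], [447.0, 166.0]]
side [[507.0, -354.0], [449.0, -81.0], [440.0, 162.0]]
scene mark [578.9 124.  177.  204.3   4.8]
tray~ [[ 602. -171.   12.]]
side mark [581.3 123.8 176.9 205.6   4.8]
tray~ [[ 608. -162.   12.]]
```

View pics/crop1.png

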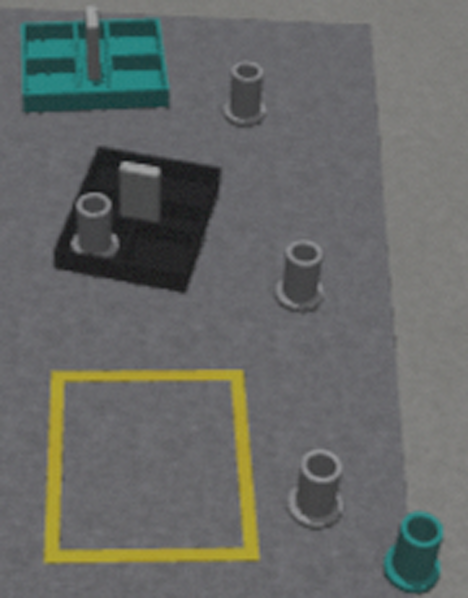

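The crop shows the turquoise tray at its top left and the black tray with its one bushing at (130,220). The three grey bushings are at (245,93), (302,272) and (318,487), and the turquoise look-alike bushing is at (415,550). The black tray and the grey bushings are the ones meant. I'm moving over the tray for a wrist view.

Request:
{"name": "carry_out", "arguments": {
  "commands": [
    [0, 0, 161.2, -574, -554, -87, 1],
    [0, 0, 161.2, -574, -554, -87, 1],
    [0, 0, 161.2, -574, -554, -87, 1],
    [0, 0, 161.2, -574, -554, -87, 1],
    [0, 0, 161.2, -574, -554, -87, 1],
    [0, 0, 161.2, -574, -554, -87, 1],
    [0, 0, 161.2, -574, -554, -87, 1],
    [0, 0, 161.2, -574, -554, -87, 1],
    [0, 0, 161.2, -574, -554, -87, 1],
    [0, 0, 161.2, -574, -554, -87, 1],
    [0, 0, 161.2, -574, -554, -87, 1],
    [0, 0, 161.2, -574, -554, -87, 1],
    [0, 0, 161.2, -574, -554, -87, 1],
    [0, 0, 161.2, -574, -554, -87, 1],
    [0, 0, 161.2, -574, -554, -87, 1],
    [0, 0, 161.2, -574, -554, -87, 1],
    [0, 0, 161.2, -574, -554, -87, 1],
    [0, 0, 161.2, -574, -554, -87, 1],
    [0, 0, 161.2, -574, -554, -87, 1],
    [0, 0, 161.2, -574, -554, -87, 1]
  ]
}}

```text
time_s: 2.15
ee_pos: [549.9, -165.6, 300.4]
ee_rot: [-180.0, 0.1, -0.0]
force: [0.3, 0.9, -0.4]
gripper_width: 91.0
gripper_force: 0.0
```

Run:
```python
from h import *
s=state();im=grab_frame("wrist");c=cam("wrist",s)
print(s["time_s"],s["ee_pos"],s["ee_rot"],s["qpos"])
cv2.imwrite("pics/w1.png",im[:,:,::-1])
b=cv2.inRange(im,(0,0,0),(45,45,45))
b=cv2.morphologyEx(b,cv2.MORPH_CLOSE,np.ones((5,5)))
for k in cv2.findContours(b,cv2.RETR_EXTERNAL,cv2.CHAIN_APPROX_NONE)[0]:
    if cv2.contourArea(k)>1500: print(cv2.boundingRect(k),"rect z25",rect(c,cv2.convexHull(k),25))
print("expect a/b/c px",proj(c,[[508,-352,60],[453,-78,60],[443,164,60]]).round().tolist())
```

```text
2.15 [ 549.90625292 -165.63704681  300.4075133 ] [-1.79976923e+02  5.52820858e-02 -4.25870610e-02] [-1.79130964e+01  1.60103249e+01  8.06055758e+01  5.03195953e-03
  8.34437957e+01  7.21289246e+01]
(497, 390, 63, 30) rect z25 [ 155.9 -596.9   60.9  109.7    0. ]
(436, 230, 124, 81) rect z25 [ 405.2 -498.1  133.1  174.7    0. ]
(0, 230, 560, 139) rect z25 [ 362.7 -157.   238.2  927.     1.7]
expect a/b/c px [[419.0, 212.0], [218.0, 251.0], [45.0, 257.0]]
```

View pics/w1.png

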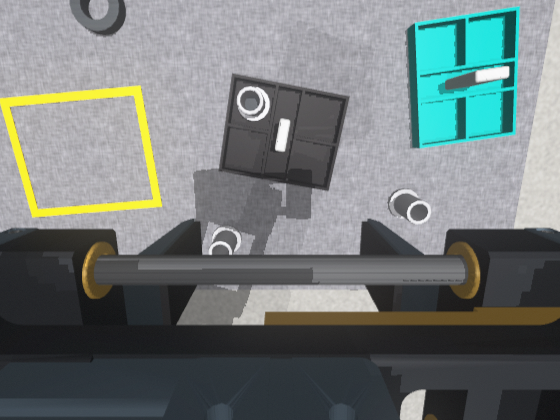

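The wrist view shows the black tray with corners at about (234,74), (348,96), (328,189) and (220,170), and bushing_d in its +x,+y corner. Two loose bushings have their rims at (418,211) and (222,247). The mark's lower right corner is at (160,206). Next I refine these by masks.

```bash
cat >> h.py <<'E'
def tray(c,im,box,z=25,th=70):
    x0,y0,x1,y1=box;b=np.zeros(im.shape[:2],np.uint8)
    b[y0:y1,x0:x1]=(im[y0:y1,x0:x1].max(2)<th)*255
    b=cv2.morphologyEx(b,cv2.MORPH_OPEN,np.ones((3,3)))
    k=max(cv2.findContours(b,cv2.RETR_EXTERNAL,cv2.CHAIN_APPROX_NONE)[0],key=cv2.contourArea)
    return rect(c,cv2.convexHull(k),z)
E
python3 - <<'E'
from h import *
s=dict(ee_pos=np.array([549.906,-165.637,300.408]),ee_rot=np.array([-179.977,.0553,-.0426]))
c=cam("wrist",s);im=cv2.imread("pics/w1.png")[:,:,::-1].copy()
for p in[(250,130),(310,120),(232,185),(235,130),(345,130),(330,160)]:print(p,im[p[1],p[0]])
for th in(60,65,70,75):print("tray",th,tray(c,im,(190,60,370,215),th=th))
K=np.array([(234,74),(348,96),(328,189),(220,170)]);print("hand",rect(c,K,25))
g=cv2.inRange(im,(150,150,150),(255,255,255))
for nm,(x0,y0,x1,y1) in dict(d=(232,80,275,128),a=(385,185,435,230),b=(205,222,245,256),grip=(270,115,295,155)).items():
    m=np.zeros_like(g);m[y0:y1,x0:x1]=g[y0:y1,x0:x1]
    for k in cv2.findContours(m,cv2.RETR_LIST,cv2.CHAIN_APPROX_NONE)[0]:
        if cv2.contourArea(k)>60:
            M=cv2.moments(k);p=(M["m10"]/M["m00"],M["m01"]/M["m00"])
            print(nm,cv2.contourArea(k),np.round(p,1),"z60",onto(c,p,60)[0,:2].round(1),"z64",onto(c,p,64)[0,:2].round(1),"z78",onto(c,p,78)[0,:2].round(1))
E
```

```text
(250, 130) [80 79 79]
(310, 120) [87 85 86]
(232, 185) [116 117 120]
(235, 130) [87 86 87]
(345, 130) [163 163 171]
(330, 160) [44 43 46]
tray 60 [ 553.9 -164.    23.3  101.6   -6.3]
tray 65 [ 551.5 -180.9   54.4  135.5   14.7]
tray 70 [ 565.3 -161.2   57.9  157.6    0. ]
tray 75 [ 575.9 -161.    62.6  154.2   -9.4]
hand [ 610.8 -167.8  129.3  156.5  -10. ]
d 98.5 [258.6 110. ] z60 [ 640.3 -137.9] z64 [ 640.1 -138.1] z78 [ 639.3 -139.1]
d 334.0 [249.6 100. ] z60 [ 652.2 -126.9] z64 [ 651.9 -127.3] z78 [ 650.7 -128.6]
d 863.5 [252.8 102.8] z60 [ 648.9 -130.9] z64 [ 648.6 -131.2] z78 [ 647.5 -132.4]
a 253.5 [418.6 211.8] z60 [ 508.8 -351.5] z64 [ 509.9 -349.6] z78 [ 513.6 -343.3]
a 394.0 [403.5 203.9] z60 [ 519.9 -330.2] z64 [ 520.8 -328.6] z78 [ 524.1 -322.9]
a 97.0 [391.2 201.1] z60 [ 523.7 -313.4] z64 [ 524.6 -311.9] z78 [ 527.8 -306.9]
a 2141.5 [409.7 206.9] z60 [ 515.7 -338.8] z64 [ 516.7 -337.1] z78 [ 520.2 -331.2]
b 523.0 [221.8 239.3] z60 [469.6 -84.4] z64 [471.  -85.2] z78 [476.1 -88. ]
grip 306.0 [282.1 134.6] z60 [ 610.4 -167.3] z64 [ 610.5 -167.3] z78 [ 610.7 -167.2]
```

Request:
{"name": "carry_out", "arguments": {
  "commands": [
    [0, 0, 10, -97, -88, 160, 0.7],
    [0, 0, 10, -97, -88, 160, 0.7],
    [0, 0, 10, -97, -88, 160, 0.7],
    [0, 0, 10, -97, -88, 160, 0.7],
    [0, 0, 10, -97, -88, 160, 0.7],
    [0, 0, 10, -97, -88, 200, 0.7],
    [0, 0, 10, -97, -88, 230, 0.7],
    [0, 0, 10, -97, -88, 255, 0.7],
    [0, 0, 10, -97, -88, 273, 0.7],
    [0, 0, 10, -97, -88, 273, 0.7],
    [0, 0, 10, -97, -88, 273, -1],
    [0, 0, 10, -97, -88, 273, -1],
    [0, 0, 10, -97, -88, 273, -1],
    [0, 0, 10, -97, -88, 273, -1],
    [0, 0, 10, -97, -88, 273, -1],
    [0, 0, 10, -97, -88, 273, -1]
  ],
  "force": 25
}}

```text
time_s: 3.8
ee_pos: [453.5, -77.7, 28.3]
ee_rot: [180.0, -0.1, -10.0]
force: [0.9, 0.5, 2.3]
gripper_width: 32.9
gripper_force: 24.0
```

Run:
```python
from h import *
im=cv2.imread("pics/w1.png")[:,:,::-1].copy()
c=cam("wrist",dict(ee_pos=np.array([549.906,-165.637,300.408]),ee_rot=np.array([-179.977,.0553,-.0426])))
for th in(95,100,105,110):print("tray",th,tray(c,im,(190,60,370,170),th=th),tray(c,im,(190,60,370,215),th=th))
C=cam("side");print("turq",onto(C,(376,293),60).round())
```

```text
tray 95 [ 611.4 -167.2  125.6  159.9   -9.3] [ 609.1 -166.9  131.2  158.4  -10.4]
tray 100 [ 611.1 -167.2  127.7  158.7  -10.3] [ 609.  -166.9  132.   158.7  -10.4]
tray 105 [ 611.1 -167.3  128.1  158.7  -10.4] [ 608.3 -166.8  133.9  158.6  -10.5]
tray 110 [ 611.1 -167.2  128.4  159.   -10.4] [ 595.2 -164.3  159.   160.6   79.6]
turq [[364. 220.  60.]]
```

Request:
{"name": "carry_out", "arguments": {
  "commands": [
    [0, 0, 0.4, 0, 0, -30, -1],
    [0, 0, 0.4, 0, 0, -60, -1],
    [0, 0, 0.4, 46, 4, -60, -1],
    [0, 0, 0.4, 92, 8, -60, -1],
    [0, 0, 0.4, 138, 12.5, -60, -1],
    [0, 0, 0.4, 138, 12.5, -60, -1],
    [0, 0, 0.4, 138, 12.5, -40, -1],
    [0, 0, 0.4, 138, 12.5, -20, -1],
    [0, 0, 0.4, 138, 12.5, -10, -1],
    [0, 0, 0.4, 138, 12.5, -6, -1],
    [0, 0, 0.4, 138, 12.5, -5, -1],
    [0, 0, 0.4, 138, 12.5, -4.5, -1],
    [0, 0, 0.4, 138, 12.5, -4.5, -1]
  ]
}}

```text
time_s: 5.1
ee_pos: [587.3, -113.8, 33.3]
ee_rot: [-180.0, -0.1, -10.4]
force: [0.5, 0.0, -1.7]
gripper_width: 32.7
gripper_force: 25.0
```

Request:
{"name": "carry_out", "arguments": {
  "commands": [
    [0, 0, 0, 0, 0, 0.6, -1],
    [0, 0, 0, 0, 0, 1.2, -1],
    [0, 0, 0, 0, 0, 1.2, -1],
    [0, 0, 0, 0, 0, 1.2, -0.05],
    [0, 0, 0, 0, 0, 1.2, -0.05],
    [0, 0, 0, 0, 0, 1.2, -0.05],
    [0, 0, 0, 0, 0, -15, -0.05],
    [0, 0, 0, 0, 0, -45, -0.05],
    [0, 0, 0, 0, 0, -80, -0.05],
    [0, 0, 0, 0, 0, -80, -0.05]
  ]
}}

```text
time_s: 6.1
ee_pos: [590.1, -114.4, 117.2]
ee_rot: [180.0, -0.6, -10.4]
force: [0.6, 1.0, 0.7]
gripper_width: 43.2
gripper_force: 0.0
```

Run:
```python
from h import *
s=state();print(s["time_s"],s["ee_pos"],s["ee_rot"],s["gripper_width"])
print(go(s,[508.7,-351.7,120]),go(s,[508.7,-351.7,28]))
A=np.vstack([cv2.resize(grab_frame("side")[130:220,215:365],None,fx=4,fy=3.3)])
cv2.imwrite("pics/p1.png",A[:,:,::-1])
```

```text
6.1 [ 590.11862879 -114.43839058  117.16881083] [179.98910419  -0.57154791 -10.43881413] 43.1549234797762
(array([-37.1, 248.1,  -3.2]), None) (array([-38. , 248.1,  88.8]), None)
```

View pics/p1.png

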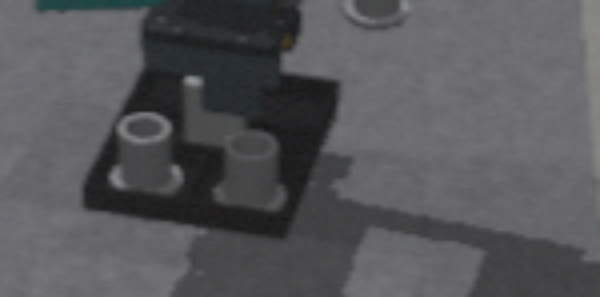

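The picture shows bushing b upright in cell 1 at crop (252,170), next to d at (145,150). Next I fetch bushing a.

Request:
{"name": "carry_out", "arguments": {
  "commands": [
    [0, 0, 0, -34.5, 248, -5, 0.7],
    [0, 0, 0, -34.5, 248, -5, 0.7],
    [0, 0, 0, -34.5, 248, -5, 0.7],
    [0, 0, 0, -34.5, 248, -5, 0.7],
    [0, 0, 0, -34.5, 248, -5, 0.7],
    [0, 0, 0, -34.5, 248, -5, 0.7],
    [0, 0, 0, -34.5, 248, 10, 0.7],
    [0, 0, 0, -34.5, 248, 40, 0.7],
    [0, 0, 0, -34.5, 248, 65, 0.7],
    [0, 0, 0, -34.5, 248, 83, 0.7],
    [0, 0, 0, -34.5, 248, 83, 0.7],
    [0, 0, 0, -34.5, 248, 83, -1],
    [0, 0, 0, -34.5, 248, 83, -1],
    [0, 0, 0, -34.5, 248, 83, -1],
    [0, 0, 0, -34.5, 248, 83, -1],
    [0, 0, 0, -34.5, 248, 83, -1]
  ],
  "force": 25
}}

```text
time_s: 7.75
ee_pos: [508.2, -351.5, 30.0]
ee_rot: [180.0, -0.1, -10.4]
force: [-0.0, 0.8, 0.0]
gripper_width: 40.7
gripper_force: 0.0
```

Request:
{"name": "carry_out", "arguments": {
  "commands": [
    [0, 0, 0, 0, 0, 0, -1],
    [0, 0, 0, 0, 0, 0, -1],
    [0, 0, 0, 0, 0, 0, -1],
    [0, 0, 0, 0, 0, -30, -1],
    [0, 0, 0, 0, 0, -60, -1],
    [0, 0, 0, 25, -38, -65, -1],
    [0, 0, 0, 49, -76, -65, -1],
    [0, 0, 0, 74, -114, -65, -1],
    [0, 0, 0, 98, -152, -65, -1],
    [0, 0, 0, 98, -152, -65, -1],
    [0, 0, 0, 98, -152, -65, -1],
    [0, 0, 0, 98, -152, -40, -1],
    [0, 0, 0, 98, -152, -20, -1],
    [0, 0, 0, 98, -152, -10, -1],
    [0, 0, 0, 98, -152, -6, -1],
    [0, 0, 0, 98, -152, -5, -1],
    [0, 0, 0, 98, -152, -5, -1]
  ]
}}

```text
time_s: 9.45
ee_pos: [632.3, -220.2, 35.2]
ee_rot: [180.0, -0.1, -10.5]
force: [0.9, 1.0, -1.9]
gripper_width: 33.7
gripper_force: 25.0
```

Request:
{"name": "carry_out", "arguments": {
  "commands": [
    [0, 0, 0, 0, 0, 0.7, -1],
    [0, 0, 0, 0, 0, 1.4, -1],
    [0, 0, 0, 0, 0, 1.4, -1]
  ]
}}

```text
time_s: 9.75
ee_pos: [632.4, -219.9, 33.9]
ee_rot: [180.0, -0.1, -10.4]
force: [-0.3, -0.4, 0.4]
gripper_width: 33.6
gripper_force: 25.0
```

Request:
{"name": "carry_out", "arguments": {
  "commands": [
    [0, 0, 0, 0, 0, 0, -0.05],
    [0, 0, 0, 0, 0, 0, -0.05],
    [0, 0, 0, 0, 0, 0, -0.05],
    [0, 0, 0, 0, 0, -15, -0.05],
    [0, 0, 0, 0, 0, -45, -0.05],
    [0, 0, 0, 0, 0, -80, -0.05],
    [0, 0, 0, -60, 0, -90, -0.05]
  ]
}}

```text
time_s: 10.45
ee_pos: [591.4, -213.2, 127.2]
ee_rot: [179.8, -1.0, -10.4]
force: [-0.5, -0.8, 0.3]
gripper_width: 43.5
gripper_force: 0.0
```

```bash
python3 - <<'E'
from h import *
s=state();print(s["time_s"],s["ee_pos"],s["ee_rot"],s["gripper_width"])
im=grab_frame("side");cv2.imwrite("pics/p2.png",im[:,:,::-1])
# bushing c silhouettes in both fixed views
for n,(x0,y0,x1,y1) in {"side":(322,255,355,297),"scene":(360,190,388,225)}.items():
    g=cv2.imread(f"pics/{n}0.png",0)[y0:y1,x0:x1]
    g=cv2.resize(g,None,fx=8,fy=8,interpolation=cv2.INTER_CUBIC)
    cv2.imwrite(f"pics/c_{n}.png",cv2.resize(g,(0,0),fx=1.5,fy=1.5))
E
python3 -c "
import cv2,numpy as np
a=cv2.imread('pics/c_side.png');b=cv2.imread('pics/c_scene.png');h=min(len(a),len(b))
a,b=[x[:h] for x in(a,b)];p=cv2.imread('pics/p2.png')[90:230,200:400];p=cv2.resize(p,(0,0),fx=3,fy=3)
w=np.hstack([a,b]);w=np.hstack([cv2.resize(w,(0,0),fx=.4,fy=.4)]);o=np.zeros((420,800,3),np.uint8)
o[:p.shape[0],:600]=p;w=w[:420,:];w=cv2.resize(w,(200,int(200*len(w)/w.shape[1])));o[:len(w),600:]=w;cv2.imwrite('pics/m2.png',o)"
```

```text
10.45 [ 591.35015352 -213.17189304  127.20279067] [179.8428518   -0.98159559 -10.38955649] 43.47174312744475
```

View pics/m2.png

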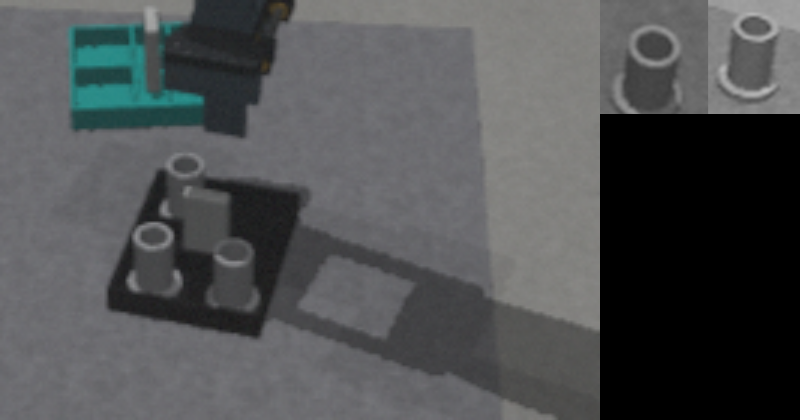

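Bushing a is upright in cell 2, at (185,185) in the montage. The insets put c's rim at side (338.2,268.7) and scene (374,198.5), so c is at about (442,164). Next I move over c.

Request:
{"name": "carry_out", "arguments": {
  "commands": [
    [0, 0, 0, -207, -343, 0, 0.5],
    [0, 0, 0, -207, -343, 0, 0.5],
    [0, 0, 0, -207, -343, 0, 0.5],
    [0, 0, 0, -207, -343, 0, 0.5],
    [0, 0, 0, -207, -343, 0, 0.5],
    [0, 0, 0, -207, -343, 0, 0.5],
    [0, 0, 0, -207, -343, 0, 0.5],
    [0, 0, 0, -207, -343, 0, 0.5],
    [0, 0, 0, -207, -343, 0, 0.5],
    [0, 0, 0, -207, -343, 0, 0.5],
    [0, 0, 0, -207, -343, 0, 0.5],
    [0, 0, 0, -207, -343, 0, 0.5],
    [0, 0, 0, -207, -343, 0, 0.5]
  ]
}}

```text
time_s: 11.8
ee_pos: [442.4, 162.9, 121.3]
ee_rot: [180.0, -0.0, -10.6]
force: [-0.5, 0.1, 0.1]
gripper_width: 68.5
gripper_force: 0.0
```

Run:
```python
from h import *
s=state();print(s["time_s"],s["ee_pos"],s["ee_rot"],s["gripper_width"])
print(onto(cam("side"),(338.2,268.7),60),onto(cam("scene"),(374,198.5),60))
print(go(s,[442,164,28]),s["qpos"])
```

```text
11.8 [442.43727105 162.90514668 121.30591991] [ 1.79997528e+02 -2.34124556e-03 -1.05759311e+01] 68.47649162648494
[[439.1607915  163.94471778  60.        ]] [[441.54721299 163.65280611  60.        ]]
(array([-0.6, -1. , 93.3]), None) [ 1.88183596e+01  1.39363744e+01  1.10694610e+02 -4.01420030e-03
  5.53681892e+01  1.19396572e+02]
```

Request:
{"name": "carry_out", "arguments": {
  "commands": [
    [0, 0, 0, -1.5, -1, 35, 0.5],
    [0, 0, 0, -1.5, -1, 65, 0.5],
    [0, 0, 0, -1.5, -1, 85, 0.5],
    [0, 0, 0, -1.5, -1, 92.5, 0.5],
    [0, 0, 0, -1.5, -1, 92.5, 0.5],
    [0, 0, 0, -1.5, -1, 92.5, -1],
    [0, 0, 0, -1.5, -1, 92.5, -1],
    [0, 0, 0, -1.5, -1, 92.5, -1],
    [0, 0, 0, -1.5, -1, 92.5, -1],
    [0, 0, 0, -1.5, -1, 92.5, -1],
    [0, 0, 0, -1.5, -1, 92.5, -1],
    [0, 0, 0, -1.5, -1, 92.5, -1]
  ],
  "force": 25
}}

```text
time_s: 13.0
ee_pos: [440.7, 165.3, 29.2]
ee_rot: [180.0, -0.0, -10.4]
force: [-0.7, -1.7, 5.0]
gripper_width: 32.9
gripper_force: 25.0
```

Request:
{"name": "carry_out", "arguments": {
  "commands": [
    [0, 0, 0, 0, 0, -35, -1],
    [0, 0, 0, 0, 0, -75, -1],
    [0, 0, 0, 194.5, 343.5, -75, -1],
    [0, 0, 0, 194.5, 343.5, -75, -1],
    [0, 0, 0, 194.5, 343.5, -75, -1],
    [0, 0, 0, 194.5, 343.5, -75, -1],
    [0, 0, 0, 194.5, 343.5, -75, -1],
    [0, 0, 0, 194.5, 343.5, -75, -1],
    [0, 0, 0, 194.5, 343.5, -75, -1],
    [0, 0, 0, 194.5, 343.5, -75, -1],
    [0, 0, 0, 194.5, 343.5, -75, -1],
    [0, 0, 0, 194.5, 343.5, -75, -1],
    [0, 0, 0, 194.5, 343.5, -45, -1],
    [0, 0, 0, 194.5, 343.5, -45, -1]
  ]
}}

```text
time_s: 14.4
ee_pos: [566.2, -205.1, 70.2]
ee_rot: [-179.9, 0.5, -10.4]
force: [-0.9, 1.1, -2.8]
gripper_width: 33.2
gripper_force: 25.0
```

Request:
{"name": "carry_out", "arguments": {
  "commands": [
    [0, 0, 0, 0, 0, 0, -1],
    [0, 0, 0, 0, 0, 0, -1],
    [0, 0, 0, 0, 0, 0, -1]
  ]
}}

```text
time_s: 14.7
ee_pos: [570.4, -207.4, 75.0]
ee_rot: [180.0, -0.1, -10.4]
force: [0.4, -0.3, -1.8]
gripper_width: 32.9
gripper_force: 25.0
```

Request:
{"name": "carry_out", "arguments": {
  "commands": [
    [0, 0, 0, 0, 1, 20, -1],
    [0, 0, 0, 0, 1, 33, -1],
    [0, 0, 0, 0, 1, 38, -1],
    [0, 0, 0, 0, 1, 40, -1],
    [0, 0, 0, 0, 1, 41, -1],
    [0, 0, 0, 0, 1, 41.5, -1],
    [0, 0, 0, 0, 1, 42, -1],
    [0, 0, 0, 0, 1, 42, -1]
  ]
}}

```text
time_s: 15.5
ee_pos: [569.4, -208.6, 33.3]
ee_rot: [-180.0, -0.0, -10.4]
force: [-3.0, 1.6, 5.9]
gripper_width: 33.1
gripper_force: 25.0
```

Request:
{"name": "carry_out", "arguments": {
  "commands": [
    [0, 0, 0, 0, 0, 0, -0.05],
    [0, 0, 0, 0, 0, 0, -0.05],
    [0, 0, 0, 0, 0, 0, -0.05],
    [0, 0, 0, 0, 0, -15, -0.05],
    [0, 0, 0, 0, 0, -45, -0.05],
    [0, 0, 0, 0, 0, -85, -0.05],
    [0, 0, 0, -20, -40, -120, -0.05],
    [0, 0, 0, -30, -40, -160, -0.05],
    [0, 0, 0, -30, -40, -200, -0.05],
    [0, 0, 0, -30, -40, -220, -0.05],
    [0, 0, 0, -30, -40, -220, -0.05],
    [0, 0, 0, -30, -40, -220, -0.05]
  ]
}}

```text
time_s: 16.7
ee_pos: [547.0, -163.9, 251.1]
ee_rot: [-180.0, 0.0, -10.4]
force: [0.5, 0.0, -0.5]
gripper_width: 43.1
gripper_force: 0.0
```

Run:
```python
from h import *
s=state();im=grab_frame("wrist");c=cam("wrist",s)
np.savez("w2.npz",**{k:s[k] for k in("ee_pos","ee_rot")})
print(s["time_s"],s["ee_pos"],s["ee_rot"],s["gripper_width"])
cv2.imwrite("pics/w2.png",im[:,:,::-1])
w=np.array([[66,80],[66,-80],[-66,-80],[-66,80]]);a=np.radians(-10.4);Q=np.array([[np.cos(a),-np.sin(a)],[np.sin(a),np.cos(a)]])
print(proj(c,np.c_[w@Q.T+[610,-167],[25]*4]).round().tolist())
```

```text
16.7 [ 547.02574134 -163.87400428  251.11433283] [-1.79991810e+02  2.35180772e-02 -1.04414349e+01] 43.07694158351689
[[206.0, 76.0], [342.0, 76.0], [337.0, 186.0], [212.0, 186.0]]
```

View pics/w2.png

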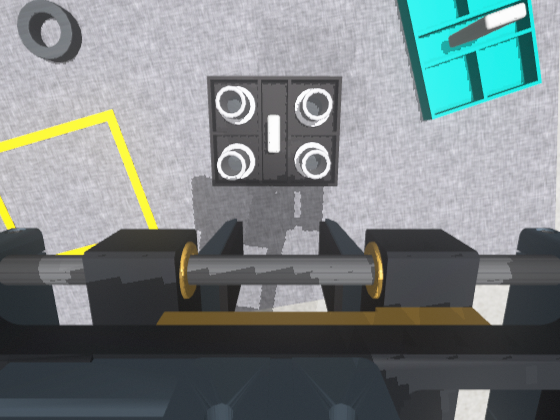

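All four bushings stand upright in their cells. The tray's corners, (207,76) to (337,186), match the pose I had. Next I measure the grip and re-check the mark with the wrist view.

Run:
```python
from h import *
f=np.load("w2.npz");c=cam("wrist",f);im=cv2.imread("pics/w2.png")[:,:,::-1].copy()
m=np.zeros(im.shape[:2],np.uint8);m[108:160,262:286]=cv2.inRange(im,(150,150,150),(255,255,255))[108:160,262:286]
k=max(cv2.findContours(m,cv2.RETR_EXTERNAL,cv2.CHAIN_APPROX_NONE)[0],key=cv2.contourArea)
print("grip",cv2.boundingRect(k),rect(c,k,78))
for th in(95,105,115):print(tray(c,im,(195,60,350,184),th=th))
print("hand",rect(c,np.array([(207,76),(342,77),(337,186),(211,186)]),25))
s=dict(ee_pos=np.array([549.906,-165.637,300.408]),ee_rot=np.array([-179.977,.0553,-.0426]))
y=yellow(cv2.imread("pics/w1.png")[:,:,::-1].copy());k=max(cv2.findContours(y,cv2.RETR_EXTERNAL,cv2.CHAIN_APPROX_NONE)[0],key=cv2.contourArea)
print("mark w1",cv2.boundingRect(k),rect(cam("wrist",s),k,0))
```

```text
grip (267, 115, 13, 38) [ 610.  -166.9   12.6   38.3   79.6]
[ 610.2 -167.   124.   158.6  -10.4]
[ 611.3 -167.2  126.3  158.7  -10.4]
[ 611.2 -167.3  126.3  159.   -10.4]
hand [ 609.7 -166.6  131.2  160.8  -10.5]
mark w1 (0, 86, 162, 131) [580.8 126.6 176.4 204.7   4.9]
```

Request:
{"name": "carry_out", "arguments": {
  "commands": [
    [0, 0, 0, 30, -4, 50, -0.3],
    [0, 0, 0, 62.5, -8.5, 90, -0.3],
    [0, 0, 0, 62.5, -8.5, 120, -0.3],
    [0, 0, 0, 62.5, -8.5, 120, -0.3],
    [0, 0, 0, 62.5, -8.5, 120, -0.3],
    [0, 0, 0, 62.5, -8.5, 150, -0.3],
    [0, 0, 0, 62.5, -8.5, 180, -0.3],
    [0, 0, 0, 62.5, -8.5, 200, -0.3],
    [0, 0, 0, 62.5, -8.5, 210, -0.3],
    [0, 0, 0, 62.5, -8.5, 214, -0.3],
    [0, 0, 0, 62.5, -8.5, 214, -0.3],
    [0, 0, 0, 62.5, -8.5, 214, -0.3],
    [0, 0, 0, 62.5, -8.5, 214, -1],
    [0, 0, 0, 62.5, -8.5, 214, -1],
    [0, 0, 0, 62.5, -8.5, 214, -1],
    [0, 0, 0, 62.5, -8.5, 214, -1],
    [0, 0, 0, 62.5, -8.5, 214, -1]
  ],
  "force": 45
}}

```text
time_s: 18.45
ee_pos: [610.6, -167.4, 38.4]
ee_rot: [180.0, -0.1, -10.4]
force: [-1.4, -2.4, 3.8]
gripper_width: 14.2
gripper_force: 45.0
```

Request:
{"name": "carry_out", "arguments": {
  "commands": [
    [0, 0, -0.2, -0.8, -3, 0.5, -1],
    [0, 0, -0.5, -2.5, -8.5, 0.5, -1],
    [0, 0, -0.9, -5, -17, 0.5, -1],
    [0, 0, -1.4, -7.4, -25, 0.5, -1],
    [0, 0, -1.8, -10, -34, 0.5, -1],
    [0, 0, -2.3, -12.3, -42, 0.5, -1],
    [0, 0, -2.7, -15, -51, 0.5, -1],
    [0, 0, -3.2, -17.3, -59, 0.5, -1],
    [0, 0, -3.7, -20, -68, 0.5, -1],
    [0, 0, -4.1, -22.2, -76, 0.5, -1],
    [0, 0, -4.6, -25, -85, 0.5, -1],
    [0, 0, -5, -27, -93, 0.5, -1],
    [0, 0, -5.5, -29.6, -101, 0.5, -1],
    [0, 0, -5.9, -32, -110, 0.5, -1],
    [0, 0, -6.4, -34.5, -118, 0.5, -1],
    [0, 0, -6.8, -37, -127, 0.5, -1],
    [0, 0, -7.3, -39.5, -135, 0.5, -1],
    [0, 0, -7.7, -41.5, -142, 0.5, -1],
    [0, 0, -8, -43, -147, 0.5, -1],
    [0, 0, -8.2, -43.8, -150, 0.5, -1]
  ]
}}

```text
time_s: 20.45
ee_pos: [596.5, -13.1, 38.6]
ee_rot: [179.8, -0.3, -2.1]
force: [2.9, -9.7, 6.0]
gripper_width: 14.2
gripper_force: 45.0
```

Run:
```python
from h import *
s=state();print(s["time_s"],s["ee_pos"],s["ee_rot"],s["force"],s["gripper_width"])
print(go(s,[580.3,124.5,37],4.8))
```

```text
20.45 [596.47732029 -13.05954679  38.56318169] [179.8246337   -0.27366854  -2.09902243] [ 2.94025522 -9.6564947   5.96217339] 14.200871271452536
(array([ -21.2, -136.9,    1. ]), np.float64(-6.9))
```

Request:
{"name": "carry_out", "arguments": {
  "commands": [
    [0, 0, -0.2, -0.6, -4, 0, -1],
    [0, 0, -0.6, -1.8, -12, 0, -1],
    [0, 0, -1.1, -3, -21, 0, -1],
    [0, 0, -1.6, -4.5, -31, 0, -1],
    [0, 0, -2.1, -6, -41, 0, -1],
    [0, 0, -2.6, -7.5, -51, 0, -1],
    [0, 0, -3.1, -9, -61, 0, -1],
    [0, 0, -3.6, -10.4, -71, 0, -1],
    [0, 0, -4.2, -12, -81, 0, -1],
    [0, 0, -4.7, -13.4, -91, 0, -1],
    [0, 0, -5.2, -15, -101, 0, -1],
    [0, 0, -5.7, -16.3, -111, 0, -1],
    [0, 0, -6.2, -17.6, -120, 0, -1],
    [0, 0, -6.6, -18.7, -127, 0, -1],
    [0, 0, -6.8, -19.4, -132, 0, -1],
    [0, 0, -7, -19.8, -135, 0, -1],
    [0, 0, -7, -20, -136, 0, -1],
    [0, 0, -7, -20, -136, 0, -1],
    [0, 0, -7, -20, -136, 0, -1]
  ]
}}

```text
time_s: 22.35
ee_pos: [581.0, 123.6, 38.4]
ee_rot: [179.9, -0.1, 4.8]
force: [2.1, -8.8, 7.0]
gripper_width: 13.9
gripper_force: 45.0
```

Run:
```python
from h import *
s=state();print(s["time_s"],s["ee_pos"],s["ee_rot"],s["force"],s["gripper_width"])
print(go(s,[580.3,124.5,37],4.8))
im=grab_frame("side");cv2.imwrite("pics/s3.png",im[:,:,::-1])
```

```text
22.35 [580.95293995 123.63738848  38.4082266 ] [ 1.79864866e+02 -1.45024981e-01  4.82503936e+00] [ 2.12442274 -8.75655822  6.97934135] 13.869253342592966
(array([-0.6, -0.9,  1.4]), np.float64(0.0))
```

Request:
{"name": "carry_out", "arguments": {
  "commands": [
    [0, 0, 0, 0, 0, 0, -0.3],
    [0, 0, 0, 0, 0, 0, -0.3],
    [0, 0, 0, 0, 0, 0, -0.3],
    [0, 0, 0, 0, 0, -15, -0.3],
    [0, 0, 0, 0, 0, -45, -0.3],
    [0, 0, 0, 0, 0, -85, -0.3],
    [0, 0, 0, -20, 0, -125, -0.3],
    [0, 0, 0, -40, 0, -165, -0.3],
    [0, 0, 0, -60, 0, -205, -0.3],
    [0, 0, 0, -60, 0, -240, -0.3],
    [0, 0, 0, -60, 0, -240, -0.3],
    [0, 0, 0, -60, 0, -240, -0.3],
    [0, 0, 0, -60, 0, -240, -0.3]
  ]
}}

```text
time_s: 23.7
ee_pos: [519.1, 120.3, 275.6]
ee_rot: [180.0, 0.2, 4.8]
force: [-0.2, 0.4, 0.6]
gripper_width: 32.3
gripper_force: 0.0
```

Run:
```python
from h import *
s=state();im=grab_frame("wrist");c=cam("wrist",s)
print(s["time_s"],s["ee_pos"],s["ee_rot"])
cv2.imwrite("pics/w3.png",im[:,:,::-1])
y=yellow(im);k=max(cv2.findContours(y,cv2.RETR_EXTERNAL,cv2.CHAIN_APPROX_NONE)[0],key=cv2.contourArea)
x,yy,w,h=cv2.boundingRect(k);print("mark",(x,yy,w,h),rect(c,k,0))
for th in(80,95,105,115):print(tray(c,im,(x+8,yy+8,x+w-8,yy+h-8),th=th))
```

```text
23.7 [519.1436758  120.31217213 275.64257087] [1.79991724e+02 1.78548117e-01 4.77407405e+00]
mark (202, 64, 156, 132) [580.7 126.7 175.5 204.7   4.8]
[528.1 120.9  25.1 153.9   5.9]
[546.8 121.2  63.3 158.7   4.8]
[579.1 123.9 128.2 158.8   4.8]
[579.7 123.8 129.3 159.1   4.8]
```

View pics/w3.png

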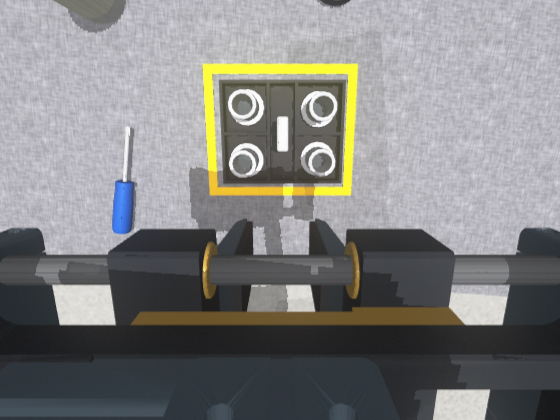

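The tray stands inside the frame, aligned with it (both at 4.8°) and within 3 mm of its centre against 10 mm of clearance. All four bushings are upright, and the bystanders were not touched. Handing in.

```bash
python3 -c "
from workcell import workorder
print(workorder.job_done())"
```

```text
the job is handed in; nothing more can be done
None
```

I've handed in the job: the three bushings stand upright in their cells and the loaded tray sits square inside the yellow frame, within about 3 mm of its centre, at about 24 s of the 72 s limit (no verdict was returned).

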